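Clear the barrel from under the seal tool's lever, then press the seal

TASK

The bare aluminium barrel on the bench is in the way of the seal insertion tool's lever: pick it up and lay it lengthwise in the V-cradle, midway along it, without dropping it. Then bring the lever's black ball down as far as it goes, keep it down for two seconds so that the seal settles in the brass gland, and ease the lever all the way back up under control instead of letting it fly. Leave the seal pick, the tie rod and the spare gland where they are.

Things in the scene. Friction and masses are not known exactly. Their poses are not given: they have to be found in the camera images.
- barrel: bare aluminium cylinder barrel, a plain round tube 60 mm in outside diameter, 50 mm bore, 200 mm long, 0.34 to 0.59 kg. Loose, lies on the bench across the lever's path with one end under it, its middle 70 to 88 mm to the -y side of the lever's plane; can roll. Origin on its axis at mid length (30 mm above the bench at the start); x runs along its axis.
- cradle: barrel cradle fixed to the bench: plywood board 180 x 100 x 12 mm with two blue V-saddles, each 20 mm thick, centred 60 mm either side of the middle, 92 mm wide and 56 mm high over the bench, 90 degree V whose bottom is 22 mm over the bench; between the saddles 100 mm are free for fingers. Origin at the centre of its underside on the bench; x runs along the groove (the barrel lies along x), z up.
- cradle_seat (a point): where the barrel's centre (its origin) lies when it rests in the cradle, midway: 64 mm above the bench, over the cradle's middle. Axes as the cradle's.
- press: bench seal insertion tool (small lever press): grey C-frame 200 mm deep x 110 mm wide, fixed to the bench, head 190 mm high, ram with rack up to about 270 mm; a brass rod gland stands fixed in the nest under the ram with its seal in place. Origin at the centre of its underside; x points from the ram back to the column, -x to the front, the way the lever points; z up. The lever hangs on its -y side and swings in the upright plane y = -60 mm of this frame.
- lever_pivot (a point): axis of the lever's hinge, in the lever's plane, 145 mm above the bench. The axis is level, along the press's y.
- ball (a point): centre of the black ball at the lever's end, 40 mm in diameter, 250 mm from lever_pivot; the steel lever bar is 14 mm thick. At rest the ball is about 331 mm high, the lever 48 degrees above level; fully down the ball's centre is about 35 mm above the bench, the lever 26 degrees below level.
- lever (a joint): lever angle in rad: 0 at rest (up, against its stop), grows as the ball comes down, 1.29 fully down against its stop. A spring pushes it back up: about 3 N at the ball near the top, 10 N near the bottom, plus a little drag; let go from the bottom it flies up at over 3 rad/s. With the barrel under it the lever cannot get fully down.
- tie_rod: loose zinc-plated tie rod, 10 mm in diameter, 190 mm long, threaded ends, lying on the bench; origin at its middle on its axis, x along it. Not to be disturbed.
- seal_pick: loose seal pick, yellow plastic handle 98 mm long and 25 mm thick with a thin steel hooked shank, 175 mm in all, lying on the bench along its x; origin underneath, near the middle. Not to be disturbed.
- spare_gland: loose spare brass rod gland standing on the bench, 60 mm in diameter, 40 mm high; origin at the centre of its underside. Not to be disturbed.

How it is judged (in metres and radians):
On the way, in this order (a step that is already met when the one before it is completed fails the run):
1. the barrel lies in the cradle, let go (x of barrel in the frame of cradle_seat between -0.03 and 0.03 m and y of barrel in the frame of cradle_seat between -0.006 and 0.006 m and z of barrel in the frame of cradle_seat between -0.006 and 0.006 m and angle between the x axis of barrel and the x axis of cradle, either way round below 0.08 rad and contact force between the fingers and barrel below 0.1 N and linear speed of barrel below 0.03 m/s), for 0.3 s.
2. the lever is fully down (above 1.22 rad) and kept there for 1 s, the barrel still in the cradle (value of joint lever above 1.22 rad and x of barrel in the frame of cradle_seat between -0.03 and 0.03 m and y of barrel in the frame of cradle_seat between -0.006 and 0.006 m and z of barrel in the frame of cradle_seat between -0.006 and 0.006 m and angle between the x axis of barrel and the x axis of cradle, either way round below 0.08 rad), for 1 s.
At the end, for the whole second after the job is handed in: The barrel rests in the cradle, at rest: its centre within 30 mm of cradle_seat along the groove and 6 mm across and in height, its axis within 0.08 rad of the groove. The lever is fully back up (below 0.06 rad) and still, after it was fully down (above 1.22 rad) for at least 1 s (x of barrel in the frame of cradle_seat between -0.03 and 0.03 m and y of barrel in the frame of cradle_seat between -0.006 and 0.006 m and z of barrel in the frame of cradle_seat between -0.006 and 0.006 m and angle between the x axis of barrel and the x axis of cradle, either way round below 0.08 rad and linear speed of barrel below 0.02 m/s and value of joint lever below 0.06 rad and velocity of joint lever between -0.05 and 0.05 rad/s); the robot touches nothing.
It fails at once if the barrel is dropped, thrown or knocked (moves faster than 0.6 m/s while not held) (linear speed of barrel above 0.6 m/s and contact force between the fingers and barrel below 0.1 N).
It fails at once if the lever flies back up (faster than 2 rad/s) (velocity of joint lever below -2 rad/s).
It fails at once if the tie rod is moved more than 20 mm (distance of tie_rod from where it was at the start of the episode above 0.02 m).
It fails at once if the seal pick is moved more than 20 mm (distance of seal_pick from where it was at the start of the episode above 0.02 m).
It fails at once if the spare gland is moved more than 20 mm (distance of spare_gland from where it was at the start of the episode above 0.02 m).
It also fails if it takes over 67 s, if anything falls off the work surface, if the arm or the gripper's body presses on something with over 40 N, if the wrist force passes 120 N, or if a joint passes its speed limit or range.

ROBOT

A 7-joint arm with a two-finger parallel gripper is mounted at the origin on the work surface. World frame = base frame: x ahead of the robot, y to its left, z up, the work surface at z = 0. Lengths are in mm, angles in rad, forces in N, time in s.
With the tool pointing down it reaches from about 425 to 950 mm from the base axis. Payload 4.7 kg.
Tool frame: the origin (TCP) lies where the fingers leave the gripper's body, on its centre line; the fingertips stand 73 mm ahead of it and the grasp point (between the pads) lies 54 mm ahead of it (r.tip_extent is the distance from the TCP to the fingertips, in mm); z points along the fingers, y is the direction in which the jaws open and shut (so a half turn about z gives the same grasp; the last joint's range is limited). The gripper opens to 85 mm and grips with 20 to 120 N. Pads are 22 mm wide; open, the fingers measure 114 mm over their backs; the gripper's body (76 mm by 85 mm) begins 54 mm behind the grasp point. The pads swing forward as they close: fully open they stand 13 mm farther back than shut.
Start: joints at [1.313, 0.469, -0.049, 1.532, 0.024, 1.141, -0.082], TCP at [153.138, -657.411, 303.935] pointing down, gripper open.
Joint ranges: [-2.59, 2.59], [-0.33, 1.99], [-1.39, 1.29], [0.1, 2.45], [-1.04, 4.18], [0.21, 1.99], [-2.66, 2.66]. Speed limits (rad/s): [2.57, 2.57, 3.14, 3.14, 3.14, 3.14, 3.14].

INTERFACE

Orientations are given as a unit quaternion [w, x, y, z].
In Python, from rig import r gives the robot as it stands. Calls block until the motion is done:
- r.move_ptp(position, orientation): joint-space move of the TCP to a pose.
- r.move_linear(position, velocity=150, frame=None, f_stop=None): straight line of the TCP; frame=None keeps the orientation; velocity is the mean speed in mm/s. With f_stop (N) it stops when the force on the tool has changed by that much, and returns True; else False.
- r.goto_joints(angles): joint-space move.
- r.gripper_to(opening, force=None): finger opening in mm; force is the grip in N (None keeps the last); returns when the fingers have stopped.
- r.pause(seconds).
- r.ik(position, orientation): joint angles nearest the present ones, or None.
- r.get_image(name): name is "side" or "top" or "wrist"; returns a dict with "frame" (480x640x3 uint8, red, green, blue), "z_map" (480x640 float32, mm along the optical axis (not along the pixel's ray), 0 where there is no reading), "intrinsics" (3x3 intrinsics, pixels), "origin" and "attitude" of the camera in the world. Camera axes: x right, y up, looking along -z (the intrinsics and any distortion apply to the point x, -y, -z); pixel columns grow to the right and rows downward; lengths in mm; the calibration is good to about 2 mm. A picture is of the moment at which its call begins.
A pose or a line that the arm cannot do raises r.MotionError and nothing moves.
- r.job_done(): hands the job in, once; it reports no verdict.
Readings, each from a call of its own:
- r.current_t(): time.
- r.current_q(): joint angles.
- r.current_joint_velocities(): joint speeds.
- r.current_joint_efforts(): joint torques, N m.
- r.current_tool_pos(): TCP position.
- r.current_tool_rot(): TCP orientation.
- r.current_force(): force on the tool from outside, world axes, zero at the start.
- r.current_wrist_torque(): the same for the moment, N m.
- r.current_width(): finger opening in mm.
Only numpy, scipy, OpenCV 4.12 (cv2) and the standard library are available. Lean on these libraries where they do the work, as an engineer would, in place of code of your own. Each camera call takes 0.05 s, during which the arm holds its last target.

## Working session

There is one attempt and no reset: what is moved stays moved. The work goes in short steps, each a Python script; the robot and the scene stay as the last script left them, time stands still between calls to the robot, and variables do not carry over. Pictures are saved under pics/ and viewed, and the job is handed in when it is done.

```bash
ls; mkdir -p pics; python3 - <<'E'
from rig import r
import cv2,numpy as np
print(r.current_t(),r.current_tool_pos(),r.current_tool_rot(),r.tip_extent)
for n in("side","top","wrist"):
    d=r.get_image(n); cv2.imwrite(f"pics/{n}0.png",d["frame"][:,:,::-1]); np.savez(f"{n}0.npz",**d)
    print(n,d["intrinsics"],d["origin"],d["attitude"],[k for k in d])
E
```

```text
pics
0.0 [ 152.99003417 -656.96774903  302.84562117] [-9.85761003e-04  9.93464287e-01  1.14139040e-01 -1.35736840e-04] 72.6
side [[457.65847603   0.         315.27152677]
 [  0.         457.65847603 244.90821012]
 [  0.           0.           1.        ]] [ 181.09058664 -455.45168419  994.87581466] [ 0.88367638  0.32768945 -0.1187721  -0.3124562 ] ['frame', 'z_map', 'intrinsics', 'origin', 'attitude']
top [[568.16593185   0.         322.22228823]
 [  0.         568.16593185 236.43565941]
 [  0.           0.           1.        ]] [ 429.94227723   30.18171236 1496.1640089 ] [ 0.70785592  0.04880433 -0.04829857 -0.70301165] ['frame', 'z_map', 'intrinsics', 'origin', 'attitude']
wrist [[343.03683714   0.         318.24282081]
 [  0.         343.03683714 241.34075061]
 [  0.           0.           1.        ]] [ 217.55106305 -642.75503344  373.51930824] [ 0.77648302 -0.10250883  0.08273162 -0.61621549] ['frame', 'z_map', 'intrinsics', 'origin', 'attitude']
```

View pics/side0.png

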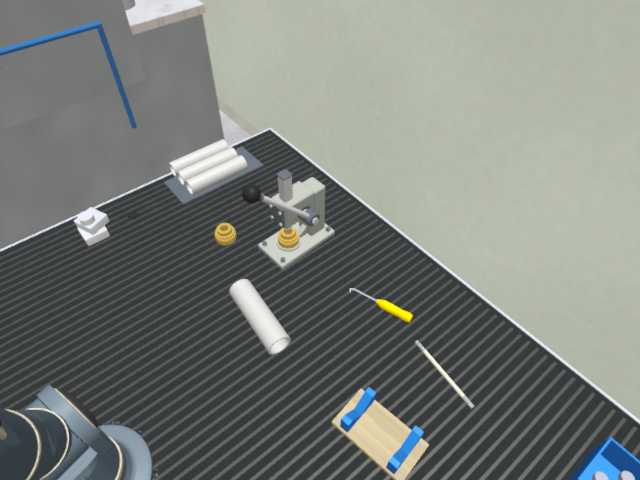

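View pics/top0.png

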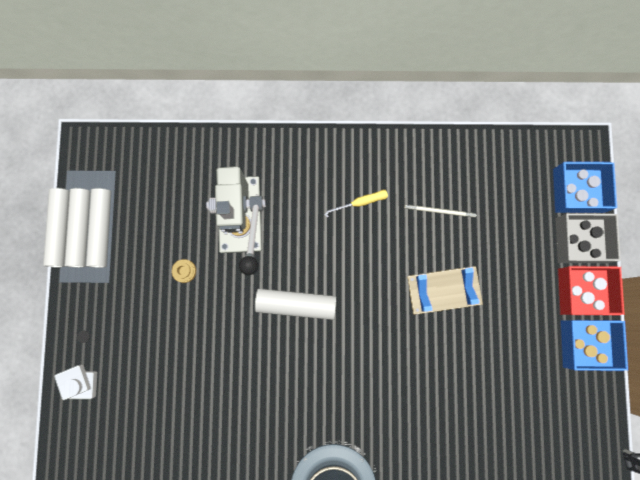

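The top view shows the barrel at (296,304) lying roughly along world y. The cradle is at (445,290), the press at (240,210) with its ball at (249,265), the spare gland at (183,271), the pick at (357,203) and the rod at (440,211). Next I'll measure these.

```bash
cat > h.py <<'E'
import numpy as np,cv2
from scipy.spatial.transform import Rotation as R
def rot(q): return R.from_quat([q[1],q[2],q[3],q[0]]).as_matrix()
def cloud(d):
    K=d["intrinsics"];z=np.asarray(d["z_map"],float)
    v,u=np.mgrid[0:480,0:640]
    P=np.stack([(u-K[0,2])/K[0,0]*z,-(v-K[1,2])/K[1,1]*z,-z],-1)
    return P@rot(d["attitude"]).T+d["origin"]
def proj(d,p):
    K=d["intrinsics"];c=(np.asarray(p,float)-d["origin"])@rot(d["attitude"])
    return K[0,0]*c[...,0]/-c[...,2]+K[0,2],K[1,1]*-c[...,1]/-c[...,2]+K[1,2]
def ray(d,u,v,h):
    K=d["intrinsics"];w=rot(d["attitude"])@np.array([(u-K[0,2])/K[0,0],-(v-K[1,2])/K[1,1],-1])
    return d["origin"]+w*(h-d["origin"][2])/w[2]
def load(n): return dict(np.load(n))
E
cat > m.py <<'E'
from h import *
for n in("top","side"):
    d=load(n+"0.npz");P=cloud(d);hsv=cv2.cvtColor(d["frame"],cv2.COLOR_RGB2HSV);H,S,V=[hsv[...,i].astype(int) for i in range(3)]
    ok=d["z_map"]>0
    box=lambda a,b,c,e:(P[...,0]>a)&(P[...,0]<b)&(P[...,1]>c)&(P[...,1]<e)&ok
    print(n,"bench z",np.median(P[...,2][box(300,700,-500,500)&(V<80)]))
    blue=(H>95)&(H<125)&(S>120)&box(250,800,-480,0)&(P[...,2]>5)
    nn,l,st,c=cv2.connectedComponentsWithStats(blue.astype(np.uint8))
    for i in range(1,nn):
        if st[i,4]>30:
            q=P[l==i]; t=q[q[:,2]>48]; print("blue",c[i],q.mean(0).round(1),"top",t.mean(0).round(1) if len(t) else None,q.min(0).round(),q.max(0).round())
    wood=(H>8)&(H<28)&(S>40)&box(250,800,-480,-130)&(P[...,2]<25)&(P[...,2]>4)
    q=P[wood]; rect=cv2.minAreaRect(q[:,:2].astype(np.float32)); print("wood",rect,q[:,2].mean())
    b=(S<40)&(V>120)&box(200,500,-60,280)&(P[...,2]>10)&(P[...,2]<75)
    nn,l,st,c=cv2.connectedComponentsWithStats(b.astype(np.uint8));i=1+np.argmax(st[1:,4]);q=P[l==i]
    rect=cv2.minAreaRect(q[:,:2].astype(np.float32)); print("barrel",c[i],rect,q[:,2].max(), q[q[:,2]>57].mean(0))
    dk=(V<60)&box(200,800,0,400)&(P[...,2]>250)
    q=P[dk]; print("ball",len(q),q.mean(0),q[:,2].max(), [a.mean() for a in np.nonzero(dk)])
    br=(H>10)&(H<28)&(S>100)&box(250,800,50,500)
    nn,l,st,c=cv2.connectedComponentsWithStats(br.astype(np.uint8))
    for i in range(1,nn):
        if st[i,4]>30:
            q=P[l==i];print("brass",c[i],st[i,4],q.mean(0).round(1),cv2.minEnclosingCircle(q[:,:2].astype(np.float32)),q[:,2].max())
    # pick/rod
    y=(H>22)&(H<35)&(S>150)&box(250,900,-300,100); q=P[y]; print("pick",q.mean(0),q.min(0),q.max(0))
    pr=box(400,850,100,420)&(P[...,2]>150); q=P[pr]; print('press high',q.min(0),q.max(0))
    pl=box(400,850,100,420)&(P[...,2]>4)&(P[...,2]<30)&(V>110)&(S<40);q=P[pl];print('plate',cv2.minAreaRect(q[:,:2].astype(np.float32)),q[:,2].mean())
E
python3 m.py
```

```text
top bench z 0.2723639707805887
blue [468.73076923 286.11538462] [ 505.8 -343.7   39.1] top [ 506.6 -344.1   53.3] [ 462. -358.   17.] [ 547. -330.   62.]
blue [422.78854626 292.98678414] [ 487.5 -225.7   39.8] top [ 488.1 -225.7   53.4] [ 444. -239.   18.] [ 529. -212.   64.]
wood ((610.5551147460938, -259.7079162597656), (350.593994140625, 187.0701446533203), 13.974404335021973) 12.216342230675838
barrel [295.40053763 303.76451613] ((457.9186096191406, 98.21483612060547), (199.35824584960938, 59.90214920043945), 84.88689422607422) 69.99646480673118 [458.12348656  98.66240379  60.24456568]
ball 213 [528.38448234 180.75926186 342.95685334] 352.04335341200795 [np.float64(265.6619718309859), np.float64(248.68075117370893)]
brass [246.22857143 227.31428571] 35 [651.9 227.4  52.9] ((650.6395263671875, 224.9423370361328), 19.75739288330078) 130.09894449146577
brass [183.65517241 270.73103448] 435 [541.  389.9  27.7] ((544.9683227539062, 395.24627685546875), 33.50614929199219) 50.352477082783935m.py:25: RuntimeWarning: Mean of empty slice.
  y=(H>22)&(H<35)&(S>150)&box(250,900,-300,100); q=P[y]; print("pick",q.mean(0),q.min(0),q.max(0))
  ret = um.true_divide(
Traceback (most recent call last):
  File "m.py", line 25, in <module>
    y=(H>22)&(H<35)&(S>150)&box(250,900,-300,100); q=P[y]; print("pick",q.mean(0),q.min(0),q.max(0))
                                                                                  ~~~~~^^^
ValueError: zero-size array to reduction operation minimum which has no identity
```

```bash
sed -i '/y=(H>22)/d' m.py; sed -i 's/box(250,800,-480,-130)&(P\[...,2\]<25)/box(400,580,-400,-160)\&(P[...,2]<25)/' m.py; cat >> m.py <<'E'
    print(n,'pickpx',P[203,370] if n=='top' else P[310,398], hsv[203,370])
    for i in range(1): 
        q=P[box(300,900,150,330)&(P[...,2]>60)&(P[...,2]<345)]; print(len(q))
E
python3 m.py 2>&1 | grep -v Warn
```

```text
top bench z 0.2723639707805887
blue [468.73076923 286.11538462] [ 505.8 -343.7   39.1] top [ 506.6 -344.1   53.3] [ 462. -358.   17.] [ 547. -330.   62.]
blue [422.78854626 292.98678414] [ 487.5 -225.7   39.8] top [ 488.1 -225.7   53.4] [ 444. -239.   18.] [ 529. -212.   64.]
wood ((496.444091796875, -288.83380126953125), (101.09161376953125, 182.530517578125), 8.73701000213623) 12.18060410266219
barrel [295.40053763 303.76451613] ((457.9186096191406, 98.21483612060547), (199.35824584960938, 59.90214920043945), 84.88689422607422) 69.99646480673118 [458.12348656  98.66240379  60.24456568]
ball 213 [528.38448234 180.75926186 342.95685334] 352.04335341200795 [np.float64(265.6619718309859), np.float64(248.68075117370893)]
brass [246.22857143 227.31428571] 35 [651.9 227.4  52.9] ((650.6395263671875, 224.9423370361328), 19.75739288330078) 130.09894449146577
brass [183.65517241 270.73103448] 435 [541.  389.9  27.7] ((544.9683227539062, 395.24627685546875), 33.50614929199219) 50.352477082783935
press high [511.56545706 163.21033708 150.32152228] [778.72953258 309.3232183  354.54455539]
plate
[... 797 characters left out ...]
]
ball 241 [524.83288629 175.11279697 339.636455  ] 354.81951744541936 [np.float64(193.74273858921163), np.float64(251.30705394190872)]
brass [224.87780549 233.71571072] 401 [537.5 385.2  25.9] ((547.4088134765625, 406.840576171875), 47.927001953125) 46.79218877461642
brass [287.79117647 237.7       ] 340 [654.9 241.1  52.3] ((667.6878051757812, 271.4233703613281), 51.307029724121094) 72.1087204714762
press high [509.61327246 162.68268167 150.06582584] [779.54891819 283.31101684 354.81951745]
plate ((594.1415405273438, 228.35845947265625), (388.41961669921875, 154.96017456054688), 15.706157684326172) 19.23576757350378
side pickpx [ 738.59670878 -104.2966205    24.10576694] [ 39  20 182]
2819
```

```bash
python3 -c "
import cv2
a=cv2.imread('pics/top0.png')[140:340,150:350]; cv2.imwrite('pics/c1.png',cv2.resize(a,None,fx=3,fy=3))
a=cv2.imread('pics/side0.png')[120:370,200:400]; cv2.imwrite('pics/c2.png',cv2.resize(a,None,fx=2.4,fy=2.4))"
```

```text
(no output)
```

View pics/c1.png

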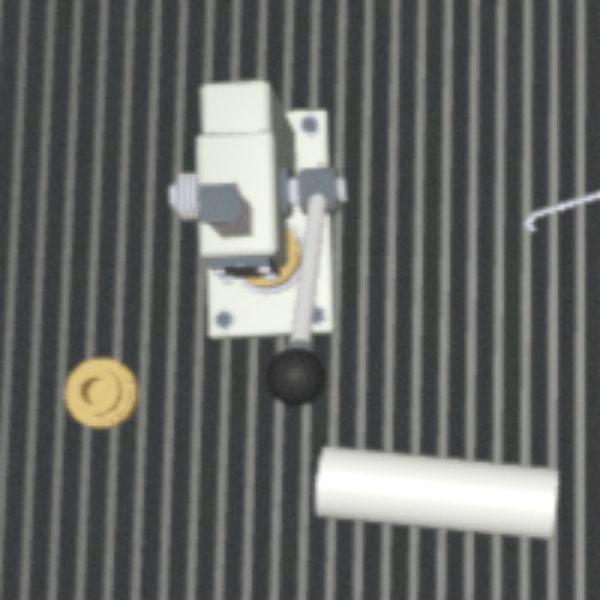

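View pics/c2.png

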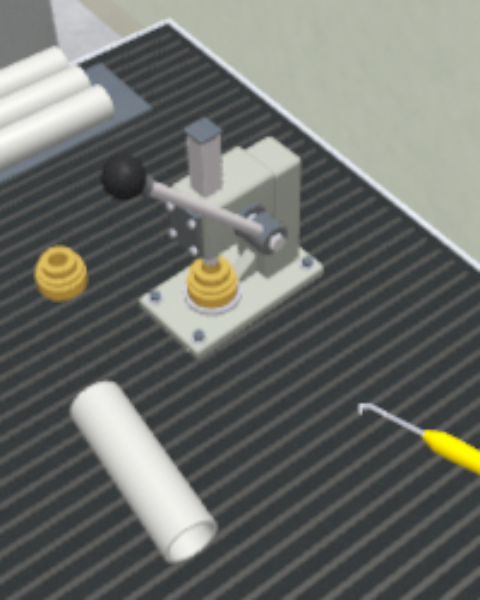

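The close-ups show the ball at about (249,265) in the top view and (251,194) in the side view, and the lever hub near (257,202) in the top view. I'll triangulate the lever plane from those, then check reach.

```bash
cat > m2.py <<'E'
from h import *
T=load("top0.npz");S=load("side0.npz")
def tri(a,b):
    rows=[]
    for d,(u,v) in((T,a),(S,b)):
        K=d["intrinsics"];w=rot(d["attitude"])@np.array([(u-K[0,2])/K[0,0],-(v-K[1,2])/K[1,1],-1]);w/=np.linalg.norm(w)
        rows.append((np.eye(3)-np.outer(w,w),d["origin"]))
    A=sum(m for m,o in rows);b_=sum(m@o for m,o in rows);return np.linalg.solve(A,b_)
for d,c in((T,(249,265)),(S,(251,194))):
    g=d["frame"].max(2); m=np.zeros_like(g); m[c[1]-14:c[1]+15,c[0]-14:c[0]+15]=1
    P=cloud(d); m=((P[...,2]>290)&(P[...,2]<370)&(g<70)&(m>0)).astype(np.uint8)
    cc,r=cv2.minEnclosingCircle(cv2.findContours(m,0,1)[0][0]); mm=cv2.moments(m); print(cc,r,mm["m10"]/mm["m00"],mm["m01"]/mm["m00"])
    d["c"]=(mm["m10"]/mm["m00"],mm["m01"]/mm["m00"])
b=tri(T["c"],S["c"]);print("ball",b, ray(T,*T["c"],331),ray(S,*S["c"],331))
# plate edges: top view press plate corners (crop px/3+offset)
for u,v in((327,110),(332,330),(210,337)): print("plate",ray(T,150+u/3,140+v/3,12))
print("hub",ray(T,150+320/3,140+187/3,155))
# bar points, from depth
P=cloud(T)
for u,v in((318,220),(308,290),(302,330)): p=P[140+v//3,150+u//3]; print("bar",p)
from rig import r
R0=r.current_tool_rot()
def q(a): # tool x direction horizontal angle a, z down
    x=np.array([np.cos(a),np.sin(a),0]);z=np.array([0,0,-1.]);y=np.cross(z,x);t=R.from_matrix(np.stack([x,y,z],1)).as_quat();return [t[3],*t[:3]]
for nm,p,a in(("bar",(458,98,84),84.9-180),("cr",(497,-287,118),98.9-180),("ball",(528,178,424),-90),("ballmid",(440,178,218),-90),("ballbot",(465,178,128),-90)):
    s=r.ik(p,q(np.radians(a))); print(nm,None if s is None else np.round(s,2)); s=r.ik(p,q(np.radians(a+180))); print(nm,None if s is None else np.round(s,2))
E
python3 m2.py
```

```text
(248.39285278320312, 265.0) 9.769445419311523 248.43846153846152 265.32307692307694
(252.0, 194.0) 10.63024616241455 251.42700729927006 193.2919708029197
ball [529.71701858 182.75824555 332.63522567] [530.09362059 182.84846147 331.        ] [530.33949029 184.45519178 331.        ]
plate [795.50962463 202.25076363  12.        ]
plate [598.10340498 193.50044063  12.        ]
plate [591.20402945 300.19878404  12.        ]
hub [697.07343397 189.88068557 155.        ]
bar [663.96357571 186.17016381 194.37226837]
bar [600.57555344 185.70327513 261.72752598]
bar [564.77620549 183.78906505 304.77880322]
bar [ 0.57  0.84 -1.19  2.15  1.04  0.93  1.81]
bar [ 0.35  0.62 -0.83  2.16  0.75  0.68 -1.09]
cr [ 0.35  0.53  0.13  1.94 -0.1   0.67 -2.44]
cr [ 0.83  0.59 -0.51  1.91  0.41  0.74  0.25]
ball [ 0.47  0.4  -1.17  1.6   0.37  1.39  2.4 ]
ball [ 0.48  0.41 -1.2   1.6   0.39  1.39 -0.76]
ballmid [ 0.44  0.5  -1.17  2.04  0.57  0.97  2.12]
ballmid [ 0.31  0.4  -0.96  2.05  0.42  0.9  -0.88]
ballbot [ 0.41  0.76 -1.18  2.06  0.89  0.96  1.88]
ballbot [ 0.33  0.67 -1.04  2.06  0.78  0.86 -1.16]
```

```bash
cat >> h.py <<'E'
def q(deg):
    a=np.radians(deg);x=np.array([np.cos(a),np.sin(a),0]);z=np.array([0,0,-1.]);y=np.cross(z,x);t=R.from_matrix(np.stack([x,y,z],1)).as_quat();return [t[3],*t[:3]]
E
python3 - <<'E'
from rig import r
from h import *
r.move_ptp([458,97,260],q(84.9))
print(r.current_t(),r.current_tool_pos(),r.current_q())
d=r.get_image("wrist");cv2.imwrite("pics/w1.png",d["frame"][:,:,::-1]);np.savez("w1.npz",**d)
E
```

```text
3.0167 [458.37645123  96.1930914  259.90382976] [ 0.61526384  0.37272549 -1.10401316  2.01395727  0.39914722  0.99172021
 -0.77725517]
```

View pics/w1.png

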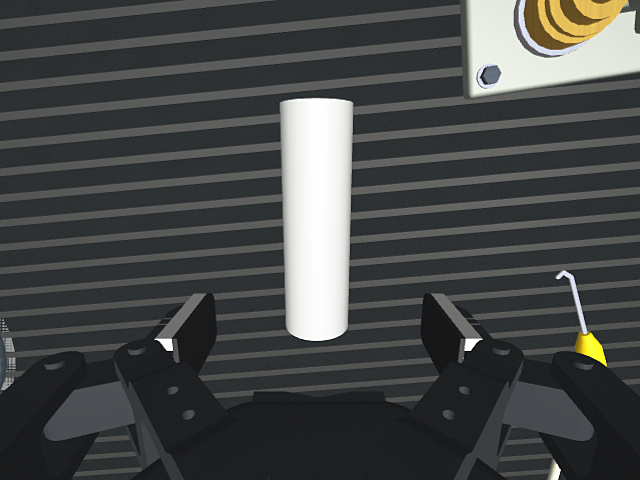

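The barrel spans columns 281–353, centred between the fingers and parallel to them. I'll descend and grip.

```bash
python3 - <<'E'
from rig import r
from h import *
print(r.move_linear([458,97,82],velocity=120,f_stop=15),r.current_tool_pos(),r.current_force())
print(r.gripper_to(40,force=70),r.current_width(),r.current_force())
print(r.move_linear([458,97,110],velocity=60),r.current_width(),r.current_force())
r.move_linear([458,97,240],velocity=120)
d=r.get_image("wrist");cv2.imwrite("pics/w2.png",d["frame"][:,:,::-1])
print(r.current_t(),r.current_tool_pos(),r.current_width(),r.current_force(),r.current_wrist_torque())
E
```

```text
False [458.36733677  97.10715078  82.50721444] [0.53846521 0.39492571 0.54161885]
False 58.29406418721973 [-2.11345703 -0.22481432  6.98546369]
False 58.08535732384717 [-0.49971042  0.68327859 -4.13282157]
6.975 [457.55018439  96.80155989 239.23702094] 58.26734120978105 [ 0.02214394  0.3121407  -4.8088928 ] [-0.05761138  0.01166981  0.06708622]
```

View pics/w2.png

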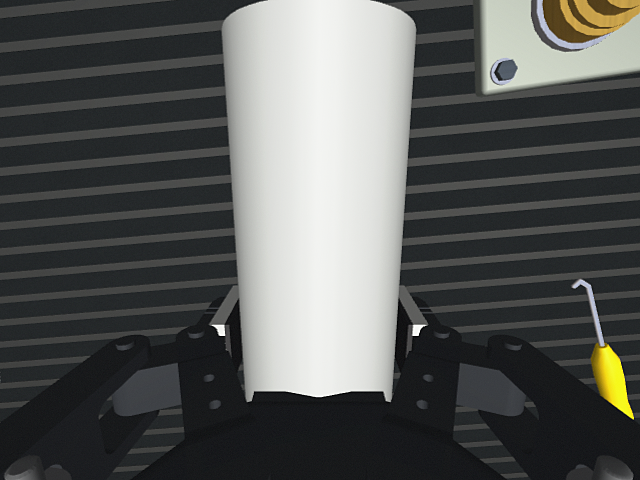

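The barrel is held (width 58 mm, weight about 4.8 N). Next I'll move above the cradle.

```bash
python3 - <<'E'
from rig import r
from h import *
print(r.ik([497,-287,240],q(98.9)))
r.move_ptp([497,-287,240],q(98.9))
print(r.current_t(),r.current_tool_pos(),r.current_width(),r.current_force())
for n in("top","side"):
    d=r.get_image(n);cv2.imwrite(f"pics/{n}2.png",d["frame"][:,:,::-1])
r.move_linear([497,-287,145],velocity=100,f_stop=25)
d=r.get_image("side");cv2.imwrite("pics/side3.png",cv2.resize(d["frame"][330:480,280:480,::-1],None,fx=3.5,fy=3.5))
np.savez("s3.npz",**d)
d=r.get_image("wrist");cv2.imwrite("pics/w3.png",d["frame"][:,:,::-1])
print(r.current_t(),r.current_tool_pos(),r.current_width(),r.current_force())
E
```

```text
[ 1.19344793  0.58592302 -1.03672604  1.80687957  0.56897192  1.08313772
  0.10411387]
8.4083 [ 497.51001032 -285.09368348  240.16952944] 58.595979070028 [ 0.44239065  0.67391498 -4.05746007]
9.7083 [ 497.44580182 -287.14167742  145.78273177] 58.03630145773983 [-0.21909612 -0.29518293 -4.09650513]
```

View pics/side3.png

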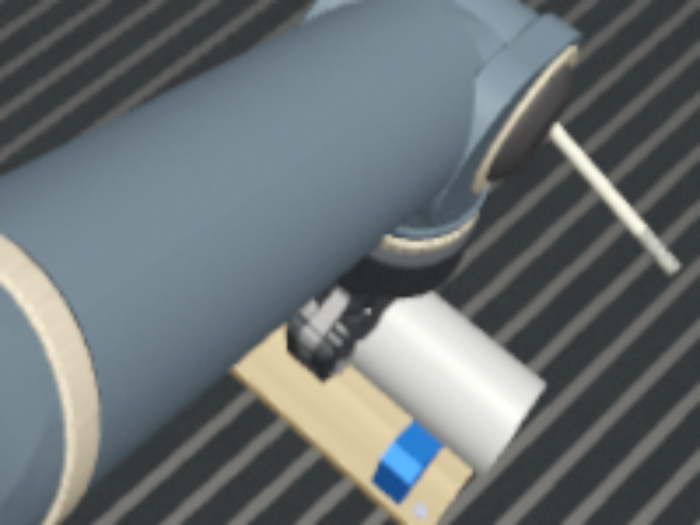

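View pics/w3.png

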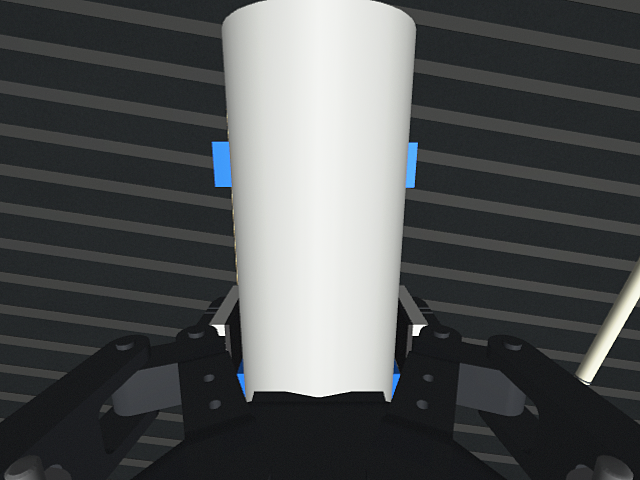

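The wrist view shows the far saddle at columns 213–418 and the barrel at about 229–408, so the barrel sits about 1–2 mm towards +x. I'll shift it by 1 mm and lower until contact.

```bash
python3 - <<'E'
from rig import r
from h import *
r.move_linear([496,-287,130],velocity=60,frame=q(99.4),f_stop=25)
print(r.current_tool_pos(),r.current_force())
print(r.move_linear([496,-287,114],velocity=20,f_stop=8))
print(r.current_tool_pos(),r.current_force(),r.current_t())
d=r.get_image("wrist");cv2.imwrite("pics/w4.png",d["frame"][:,:,::-1])
E
```

```text
[ 495.61240831 -286.93439264  129.3556043 ] [-0.30431998  0.08195471 -4.23461167]
True
[ 495.99761258 -287.00298017  117.678676  ] [-0.89504321  1.02783416  5.06290065] 10.725
```

View pics/w4.png

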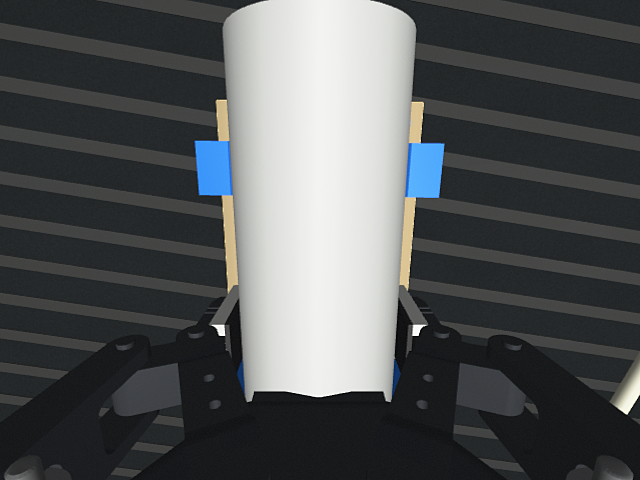

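Both saddles now show symmetrically about the barrel (195–443, centre 319), and it is in contact. I'll settle it and release gradually.

```bash
python3 - <<'E'
from rig import r
from h import *
print(r.move_linear([496,-287,116],velocity=15,f_stop=12),r.current_tool_pos(),r.current_force())
r.gripper_to(62);print(r.current_width(),r.current_force());r.gripper_to(85)
print(r.current_width(),r.current_force());r.pause(0.3)
r.move_linear([496,-287,250],velocity=100,f_stop=10)
d=r.get_image("wrist");cv2.imwrite("pics/w5.png",d["frame"][:,:,::-1]);np.savez("w5.npz",**d)
print(r.current_t(),r.current_tool_pos())
E
```

```text
False [ 496.31831759 -286.91415523  117.57165124] [-4.67702625  1.55661055 11.05493433]
62.07675677776758 [0.24968471 0.60767045 0.5702531 ]
84.57058255526564 [-0.62846821 -0.53079216 -0.23180914]
13.4417 [ 495.69484878 -286.94895837  249.31810825]
```

View pics/w5.png

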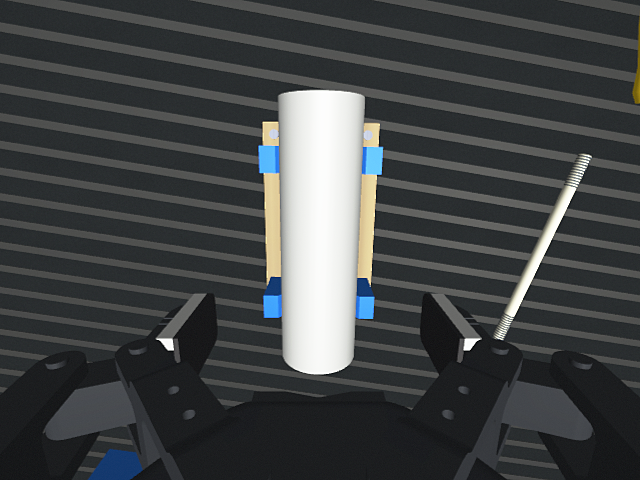

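The barrel lies centred over both saddles. The far saddle runs 259–382 against the barrel at 279–363, and the barrel is parallel to them. Now the lever: I'll close the gripper and go above the ball.

```bash
cat >> h.py <<'E'
U=np.array([np.cos(np.radians(2.45)),np.sin(np.radians(2.45)),0]);PIV=np.array([530.2,183.2,145])+250*np.cos(np.radians(48))*U
def ball(th):
    f=np.radians(48)-th; return PIV-250*np.cos(f)*U+np.array([0,0,250*np.sin(f)])
QL=q(92.45)
E
python3 - <<'E'
from rig import r
from h import *
r.move_linear([496,-287,330],velocity=150)
r.gripper_to(0);print(r.tip_extent,r.current_width())
L=20+r.tip_extent
b0=ball(0)+[0,0,L+25]
s=r.ik(b0,QL);print(b0,s)
r.move_ptp(ball(0)+[-40,-20,L+60],QL)
r.move_linear(b0,velocity=100)
print(r.current_t(),r.current_tool_pos(),r.current_force(),r.current_q())
for n in("top","side","wrist"):
    d=r.get_image(n);np.savez(n+"6.npz",**d);cv2.imwrite(f"pics/{n}6.png",d["frame"][:,:,::-1])
E
```

```text
72.6 0.2811514116915016
[530.2        183.2        448.38620637] [ 0.53524783  0.496019   -1.37202453  1.55194938  0.48698145  1.49333081
 -0.80859269]
17.3417 [530.09481282 183.29860751 448.60096356] [ 0.34607468 -0.25039284  0.2417997 ] [ 0.43314489  0.37444456 -1.12911939  1.55564775  0.34038101  1.42795291
 -0.67498551]
```

View pics/wrist6.png

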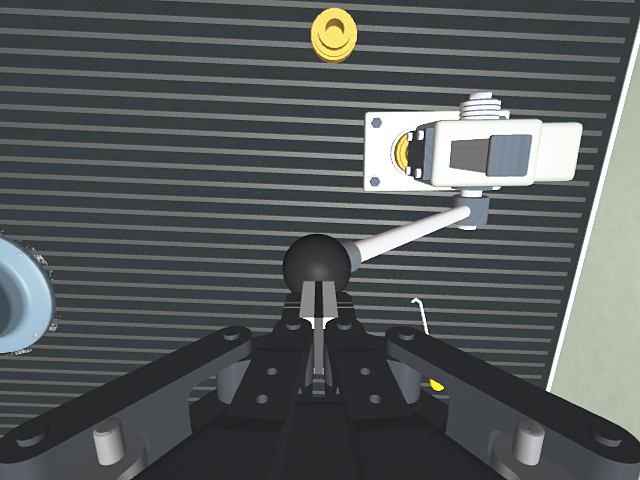

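View pics/side6.png

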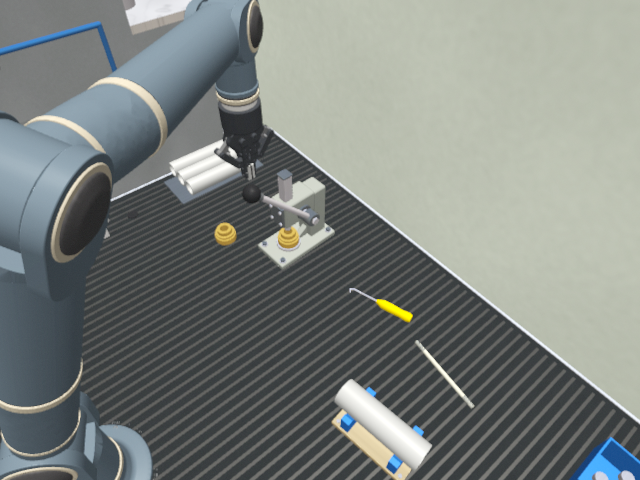

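View pics/top6.png

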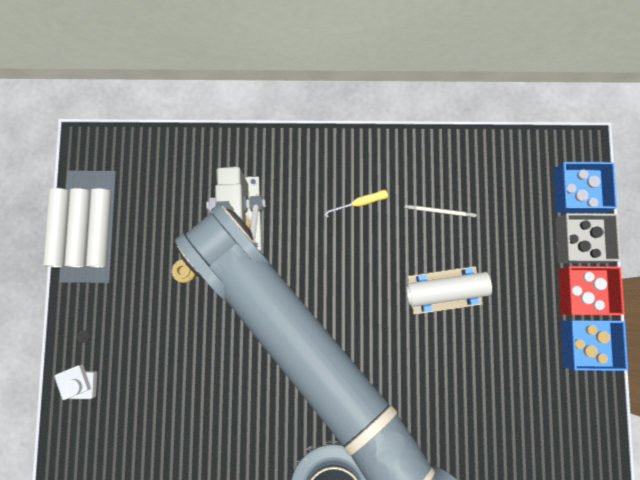

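In the wrist view the ball is at (317,265), right below the fingertips at column 318. The barrel looks seated in both views. I'll check the ball model's projection and the seated barrel.

```bash
python3 - <<'E'
from h import *
d=load("wrist6.npz");print(proj(d,ball(0)),proj(d,ball(0)+[0,10,0]),proj(d,PIV))
for n in("top6","side6"):
    d=load(n+".npz");P=cloud(d);hsv=cv2.cvtColor(d["frame"],cv2.COLOR_RGB2HSV)
    m=(hsv[...,1]<40)&(hsv[...,2]>120)&(P[...,0]>420)&(P[...,0]<580)&(P[...,1]>-420)&(P[...,1]<-160)&(P[...,2]>60)
    q_=P[m];print(n,cv2.minAreaRect(q_[:,:2].astype(np.float32)),np.percentile(q_[:,2],98),q_[q_[:,2]>91].mean(0))
    g=d["frame"].max(2)
E
```

```text
(np.float64(318.1631157456771), np.float64(265.3820377091613)) (np.float64(318.907452145484), np.float64(248.8881811077774)) (np.float64(469.39042127870664), np.float64(209.9892913994646))
top6 ((496.8958435058594, -285.02001953125), (59.569358825683594, 201.12738037109375), 8.826852798461914) 98.54974430559972 [ 496.571087   -286.26625335   94.20848614]
side6 ((494.90411376953125, -284.6014709472656), (58.14240646362305, 200.61199951171875), 8.566421508789062) 97.40354751516857 [ 495.95502853 -288.62297692   94.1933    ]
```

The model matches within a pixel, and the barrel top is at 94 mm with its centre at about (496.5,-286), so it is seated. Now I'll press the lever along its arc.

```bash
python3 - <<'E'
from rig import r
from h import *
L=np.array([0,0,20+r.tip_extent])
print(r.move_linear(ball(0)+L+[0,0,1],velocity=60,f_stop=6),r.current_force())
for th in np.arange(0.08,1.21,0.08):
    s=r.move_linear(ball(th)+L,velocity=100,f_stop=25)
    print(round(th,2),s,r.current_tool_pos().round(1) if hasattr(r.current_tool_pos(),'round') else r.current_tool_pos(),np.round(r.current_force(),1))
    if s: break
    if abs(th-.56)<.01:
        d=r.get_image("wrist");cv2.imwrite("pics/w7.png",d["frame"][:,:,::-1])
print(r.current_t())
d=r.get_image("wrist");cv2.imwrite("pics/w8.png",d["frame"][:,:,::-1])
d=r.get_image("side");cv2.imwrite("pics/side8.png",d["frame"][:,:,::-1])
E
```

```text
True [-1.79358824  0.30999621  5.05683384]
0.08 False [515.  182.2 409.9] [-4.6 -3.1  9. ]
0.16 False [500.9 181.8 394.9] [-6.7 -3.8 11.6]
0.24 False [488.6 181.7 378.6] [-8.2 -2.3 12.5]
0.32 False [478.  181.7 361.5] [-6.6 -1.3  9.9]
0.4 False [469.5 181.7 343.8] [-4.9  0.9  8.6]
0.48 False [462.4 181.6 325.7] [-4.3  0.1  7.8]
0.56 False [456.4 181.4 306.8] [-5.1  2.   8.8]
0.64 False [452.2 181.  287.5] [-3.3  2.6  7.5]
0.72 False [449.6 180.8 267.9] [-2.5  2.2  7.8]
0.8 False [448.2 180.6 248.1] [-2.7  1.7  8.6]
0.88 False [448.4 180.7 228.2] [-2.6  1.8  8.3]
0.96 False [450.3 180.8 208.3] [-1.   1.9  8.3]
1.04 False [453.4 180.9 188.5] [-2.9  2.2  9.6]
1.12 False [457.9 181.1 169. ] [-1.9  2.6  8.4]
1.2 False [464.4 181.4 150. ] [-3.3  2.6  9.8]
23.2417
```

View pics/w8.png

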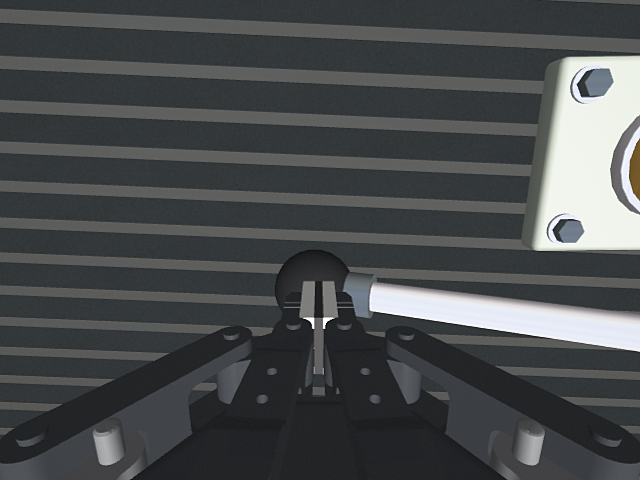

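View pics/side8.png

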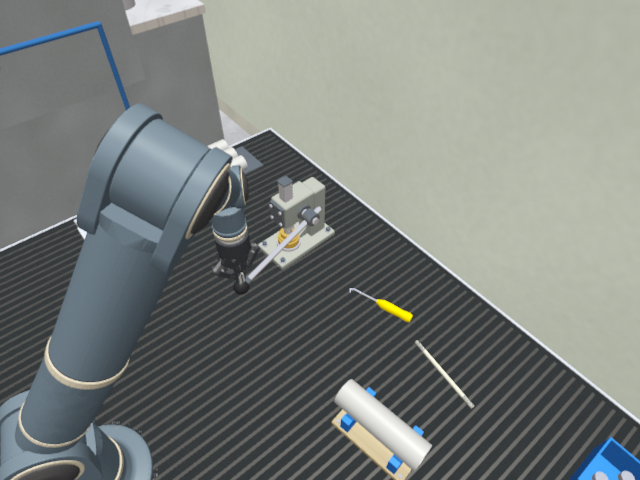

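The ball stays under the tips (313 against 318 px). I'll go to the stop, hold, and check the angle.

```bash
python3 - <<'E'
from rig import r
from h import *
L=np.array([0,0,20+r.tip_extent])
print(r.move_linear(ball(1.27)+L,velocity=60,f_stop=25),r.current_tool_pos(),r.current_force())
s=r.move_linear(ball(1.325)+L-[0,0,3],velocity=25,f_stop=15)
p=r.current_tool_pos();print(s,p,r.current_force(),"tip z",p[2]-r.tip_extent)
t=r.current_t();r.pause(2.2);print(t,r.current_t(),r.current_tool_pos(),r.current_force())
d=r.get_image("side");cv2.imwrite("pics/side9.png",cv2.resize(d["frame"][150:350,180:380,::-1],None,fx=3,fy=3))
d=r.get_image("wrist");cv2.imwrite("pics/w9.png",d["frame"][:,:,::-1])
print([proj(d,ball(t)) for t in (1.2,1.25,1.29)])
E
```

```text
False [470.02355784 181.68836619 133.66787839] [-5.05556699  2.79284328  9.04373326]
True [472.52524142 182.14557009 127.57245147] [-4.91238196 -2.92934379 18.07405053] tip z 54.97245147140228
24.2167 26.4167 [472.44176096 182.09230408 127.69288983] [-4.43709215 -1.87442958 14.84357109]
[(np.float64(299.4017535036109), np.float64(301.95820489151413)), (np.float64(310.57369646794405), np.float64(291.5630983322528)), (np.float64(319.29494739394744), np.float64(284.3405418111049))]
```

View pics/side9.png

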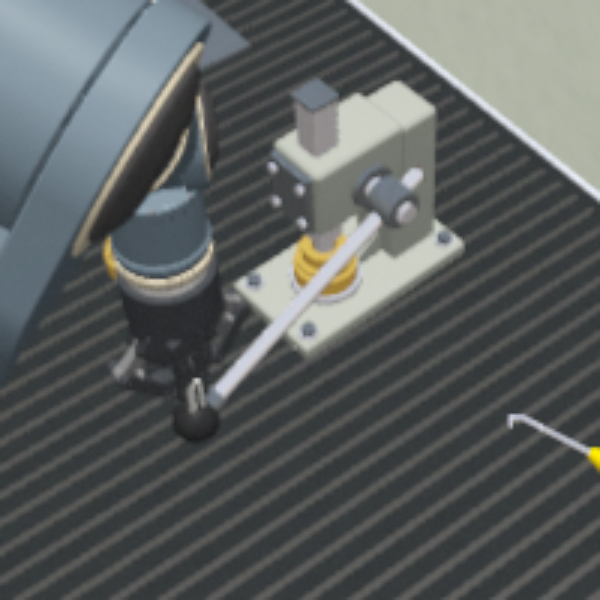

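View pics/w9.png

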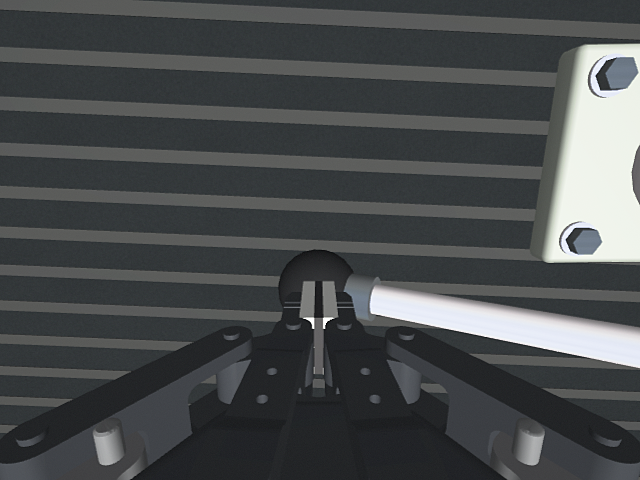

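The ball is at column 316, which fits about 1.28 rad. The tip is at 55 mm, so the ball's centre is at 35 mm, on the stop, and it held 15 N for over 2 s. Now I'll ease it up along the arc.

```bash
python3 - <<'E'
from rig import r
from h import *
L=np.array([0,0,20+r.tip_extent])
for th in np.arange(1.24,-0.01,-0.08):
    r.move_linear(ball(th)+L,velocity=60 if th>0.1 else 40)
    print(round(th,2),np.round(r.current_tool_pos(),1),np.round(r.current_force(),1))
r.move_linear(ball(0)+L,velocity=20);print(r.current_force(),r.current_t())
r.move_linear(ball(0)+L+[0,0,6],velocity=10);print(r.current_force())
r.move_linear(ball(0)+L+[0,0,60],velocity=60);print(r.current_force())
r.move_ptp(ball(0)+L+[-70,-200,70],QL)
print(r.current_t())
for n in("top","side"):
    d=r.get_image(n);np.savez(n+"10.npz",**d);cv2.imwrite(f"pics/{n}10.png",d["frame"][:,:,::-1])
d=load("side10.npz");print(proj(d,ball(0)))
E
```

```text
1.24 [467.6 181.4 141.2] [-5.   1.   8.9]
1.16 [461.8 181.1 160.3] [-1.7  1.7  9.9]
1.08 [457.6 180.8 180. ] [0.9 2.2 8.9]
1.0 [455.  180.6 200.1] [4.3 0.9 7.9]
0.92 [452.5 180.  219.7] [4.5 0.9 7.5]
0.84 [451.2 179.6 239.4] [ 2.5 -0.6  7.1]
0.76 [450.6 179.5 259.1] [ 4.  -0.2  6. ]
0.68 [452.  179.5 278.7] [4.  0.1 6.1]
0.6 [455.3 179.8 298. ] [ 2.4 -1.3  5. ]
0.52 [460.6 180.2 317.1] [ 2.3 -0.4  4.7]
0.44 [467.6 180.6 335.6] [ 1.5 -0.7  4.2]
0.36 [476.1 180.9 353.5] [ 1.9 -0.2  4.8]
0.28 [486.  181.4 370.6] [ 1.9 -0.8  3.9]
0.2 [497.1 181.8 386.9] [ 1.4 -0.   4.7]
0.12 [509.5 182.3 402.3] [2.7 0.1 4.1]
0.04 [523.  182.9 416.6] [0.9 0.3 2.1]
[ 1.57627133 -0.04904366  1.89204774] 34.975
[-0.54818921  0.4085279  -0.27300129]
[-0.42002267  0.63304669 -0.45128557]
37.6333
(np.float64(251.71365431486896), np.float64(193.7103139382385))
```

View pics/side10.png

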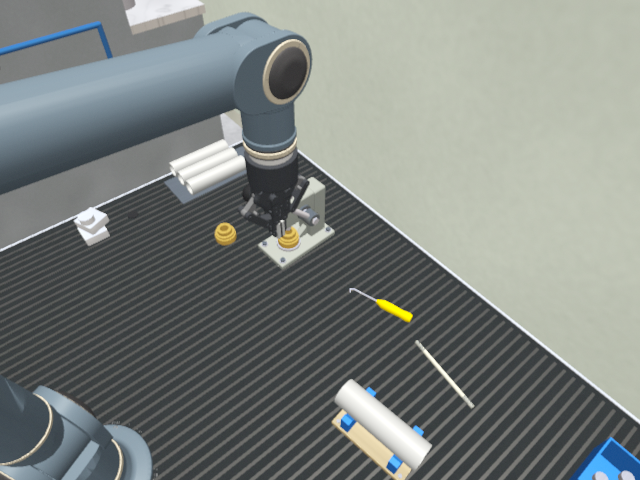

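View pics/top10.png

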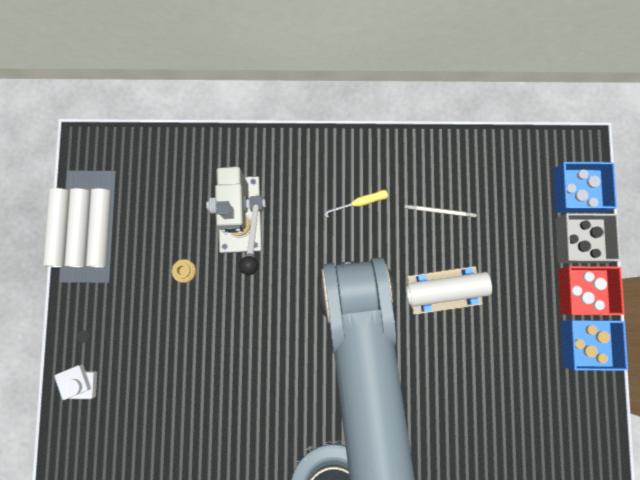

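The top view shows the ball back at (249,265) as at the start. The pick, rod and gland are in the same pixels, the barrel is in the cradle, and the arm is clear. I'll hand it in.

```bash
python3 - <<'E'
from h import *
for a in("top0","top10"):
    d=load(a+".npz");P=cloud(d);m=(d["frame"].max(2)<60)&(P[...,2]>250)&(P[...,0]>450)&(P[...,0]<600)&(P[...,1]>150)&(P[...,1]<220);print(a,np.argwhere(m).mean(0))
from rig import r
r.pause(0.3);r.job_done();print(r.current_t())
E
```

```text
top0 [265.66197183 248.68075117]
top10 [265.75845411 248.67149758]
the job is handed in; nothing more can be done
the job is handed in; nothing more can be done
```

I laid the barrel in the V-cradle, pressed the lever to its stop, eased it back up and handed the job in at about 38 s of the 67 s allowed. `job_done()` gives no verdict, so these are my own checks:

- **Barrel:** it rests on both saddles. Its centre is at about (496.5, -286) mm and its top at 94 mm, so its axis is at the 64 mm seat height. It is within about 2 mm of the cradle middle I measured and within about 0.02 rad of the groove. I measured this before moving the lever; in the final pictures it looks unchanged.
- **Lever down:** I pushed the ball along its arc with closed fingertips until the force rose at the stop. The tip was at 55 mm, so the ball's centre was at 35 mm, and the wrist view agreed with about 1.28 rad. It stayed there for 2.2 s at 15–18 N.
- **Lever up:** the fingertips stayed in contact all the way up, at no more than 60 mm/s. In the top view the ball returned to within 0.1 pixel of where it started.
- **Other parts:** the seal pick, tie rod and spare gland show no visible movement between the first and last top views. The arm finished clear of everything.

No check failed. The only disagreement was between the two cameras, by up to about 2–3 mm on the barrel's position.

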